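# Drop the corks into the lever-lid cork bin without slamming it

### The arm

A 6-joint arm with a two-finger parallel gripper is mounted at the origin on the work surface. World frame = base frame: x ahead of the robot, y to its left, z up, the work surface at z = 0. Lengths are in m, angles in rad, forces in N, time in s.
With the tool pointing down it reaches from about 0.275 to 0.85 m from the base axis. Payload 19 kg.
Tool frame: the origin (TCP) lies where the fingers leave the gripper's body, on its centre line; the fingertips stand arm.finger_overhang ahead of it and the grasp point (between the pads) lies 54 mm ahead of it (arm.finger_overhang is the distance from the TCP to the fingertips, in m); z points along the fingers, y is the line along which they close (so a half turn about z gives the same grasp; the last joint's range is limited). The gripper opens to 85 mm and grips with 20 to 120 N. Pads are 22 mm wide; open, the fingers measure 114 mm over their backs; the gripper's body (76 mm by 85 mm) begins 54 mm behind the grasp point. The pads swing forward as they close: fully open they stand 13 mm farther back than shut.
Start: joints at [1.127, 0.15, 1.437, -0, 1.554, -0.134], TCP at [0.175, 0.548, 0.304] pointing down, gripper open.
Joint ranges: [-2.8, 2.8], [-0.68, 2.1], [0.12, 2.68], [-1.39, 4.53], [0.16, 2.79], [-2.81, 2.81]. Speed limits (rad/s): [1.89, 1.89, 2.22, 3.01, 3.01, 3.01].

### API

Orientations are given as a rotation vector (axis times angle).
In Python, from workcell import arm, vision gives the robot as it stands. The module is installed in compiled form; this text tells all that it offers.
- The arm moves only by the tool jog_arm, never from a script. Its argument "steps" is a list of rows, each a list of 4 numbers: the shift along the tool's x, y, z in units of 0.075 m (1.0 is 0.075 m), then the turn about the tool's z in units of 90 degrees (1.0 is 90 degrees). In form: [[dx, dy, dz, yaw], ...]. A call has 1 to 10 rows; each row shifts and turns the commanded pose from where the row before left it, along the tool's axes as they then stand; what a row does not reach is not made up. A row lasts 1/8 s, in which the tool goes at most 62.5 mm and 10.7 degrees, less where a joint would pass 70% of its speed; a pose out of reach is approached as far as the arm can. A call with a number of a shift or a turn outside -1 to 1 is refused whole. A call with a gripper value outside its range is refused whole. "hand" is the closure, from -1 (fully open) to 1 (shut), set as the call begins (left out, the last holds). The fingers move at their own pace and stop on an object; "force" is the grip in N (left out, the last holds). Time passes only in rows, so rows that do not move let the fingers close. It gives the time, the measured TCP pose, the force, the opening and the grip force at its end, in the units of the state.
- arm.get_state(): the state, without advancing time (a new reading comes with each control period).
- vision.snapshot(name): name is "side" or "top"; returns a dict with "frame" (400x640x3 uint8, red, green, blue), "z_map" (400x640 float32, m along the optical axis (not along the pixel's ray), 0 where there is no reading), "fx", "fy", "cx", "cy" (pixels), "R" (3x3) and "t" (3): a world point X has camera coordinates R X + t. Camera axes: x right, y down, z forward; pixel columns grow to the right and rows downward; lengths in m; the calibration is good to about 2 mm. A picture is of the moment at which its call begins.
- arm.job_done(): hands the job in; it is judged then, once.
The state is a dict: "clock": time; "q": joint angles; "qvel": joint speeds; "joint_torque": joint torques, N m; "tool_pos": TCP position; "tcp_rot": TCP orientation; "force": force on the tool from outside, world axes, zero at the start; "ft_torque": the same for the moment, N m; "width": finger opening in m; "grip_force": force on a finger pad.
Only numpy, scipy, OpenCV 4.12 (cv2) and the standard library are available. Lean on these libraries where they do the work, as an engineer would, in place of code of your own. Each camera call takes 0.05 s, during which the arm holds its last target. There are 200 camera calls.

### The job

Two wine corks wait on the little ramp of the cork bin on the bar. Press the bin's lever down with your fingertips until the lid is fully up and hold it there until both corks have rolled in, then let the lever rise slowly so that the lid eases shut without slamming, and take your hand away. Work the bin by its lever only: do not touch the lid or the corks, and leave the bottle, the tumbler and the bowl where they stand.

Things in the scene. Friction and masses are not known exactly. Their poses are not given: they have to be found in the camera images.
- bin: Fixed steel cork bin, open box 160 x 160 x 136 mm high. Origin: centre of its underside on the bar top, z up. The lever sticks out along -x (roughly to the robot). At -y its wall is 102 mm high and a steel ramp 70 mm wide falls at 22 deg into it, from 190 mm out (up to 180 mm high). The lid hinges along +y, 102 mm up. In the bin: centre within 80 mm of the origin in x and y, under 85 mm high.
- lever (a joint): Lever angle in rad: 0 at rest (up), 0.44 fully pressed, at its stop. Turns about a level axis along the bin's y at bin x = -93 mm, z = 85 mm. Linked rigidly to the lid: lid angle = 2.5 x lever angle. The lid's weight and a spring push it back up: holding it down takes 3 to 7 N on the paddle.
- lid (a joint): Lid angle in rad: 0 shut, 1.1 fully up (over 0.88 will do). Dark wooden plate 168 x 168 x 7 mm, 138 to 145 mm high when shut, free edge (-y) at 0.27 m when up; a 32 mm skirt on that edge holds the corks back. No latch or soft-close: let go, it slams. Closing over 2 rad/s in its last 0.3 rad is a slam (paddle rising 95 mm/s): rise at 30 mm/s or less, fingers on the paddle till shut.
- lever_pad (a point): Centre of the top face of the lever's paddle, where to press from above. Flat dark plate 38 (along the lever) x 50 x 8 mm, 120 mm from the lever's axis, on a bar 14 mm wide; at rest its outer end slopes up by 0.21 rad. This point is about 114 mm high at rest, 62 mm fully pressed; it goes almost straight down, under 4 mm sideways. The point's x axis points along the lever to the bin.
- lid_edge (a point): Middle of the lid's free edge, half-way through its thickness; moves with the lid.
- cork_a_center (a point): Centre of a wine cork, a cylinder 24 mm in diameter and 45 mm long, lying across the ramp against the lid's skirt; it rolls into the bin by itself once the lid has opened about 0.25 rad.
- cork_b_center (a point): Centre of the second, identical cork, waiting right behind the first, higher on the ramp; it rolls in after it.
- bottle: Small corked green bottle, 64 mm in diameter, 210 mm high, loose, standing beside the lever on the left or right; origin at the centre of its underside. Leave alone.
- tumbler: Glass tumbler, 76 mm in diameter at the rim, 90 mm high, loose, standing on the other side of the lever; origin at the centre of its underside. Leave alone.
- nut_bowl: White bowl, 110 mm in diameter, 45 mm high, loose, at the bin's +y side; origin at the centre of its underside. Leave alone.
There are look-alikes about, which are no part of the job. Leave any yellow look-alike of the part that bears cork_b_center alone. What is shaped like the part that bears cork_a_center but purple is not meant.

How it is judged:
On the way:
1. the lid is fully up (lid above 0.88 rad) and both corks lie in the bin (value of joint lid above 0.88 rad and z of each of cork_a_center, cork_b_center in the frame of bin below 0.085 m and x of cork_a_center in the frame of bin between -0.08 and 0.08 m and y of cork_a_center in the frame of bin between -0.08 and 0.08 m and x of cork_b_center in the frame of bin between -0.08 and 0.08 m and y of cork_b_center in the frame of bin between -0.08 and 0.08 m), for 0.2 s.
At the end, for the whole second after the job is handed in: The lid is shut (under 0.03 rad) and the lever back up, both corks lie in the bin (centres within 80 mm of its axis in x and y, under 85 mm high), and the bottle, tumbler and bowl are at rest (value of joint lid below 0.03 rad and value of joint lever below 0.012 rad and velocity of joint lid below 0.05 rad/s and z of each of cork_a_center, cork_b_center in the frame of bin below 0.085 m and x of cork_a_center in the frame of bin between -0.08 and 0.08 m and y of cork_a_center in the frame of bin between -0.08 and 0.08 m and x of cork_b_center in the frame of bin between -0.08 and 0.08 m and y of cork_b_center in the frame of bin between -0.08 and 0.08 m and linear speed of each of bottle, tumbler, nut_bowl below 0.02 m/s); the robot touches nothing.
It fails at once if the lid slams (closes faster than 2 rad/s in its last 0.3 rad) (value of joint lid below 0.3 rad and velocity of joint lid below -2 rad/s).
It fails at once if the robot touches the lid (contact force between any of the fingers, the arm and lid above 0.5 N).
It fails at once if the robot touches a cork (contact force between any of the fingers, the arm and cork_a above 0.2 N or contact force between any of the fingers, the arm and cork_b above 0.2 N).
It fails at once if the bottle, the tumbler or the bowl is moved by more than 20 mm or tipped (distance of any of bottle, tumbler, nut_bowl from where it was at the start of the episode above 0.02 m or angle between any of bottle, tumbler, nut_bowl's own z axis and vertical above 0.2 rad).
It also fails if it takes over 48 s, if anything falls off the work surface, if the arm or the gripper's body presses on something with over 40 N, if the wrist force passes 120 N, or if a joint passes its speed limit or range.

## Working session

There is one attempt and no reset: what is moved stays moved. The work goes in short steps, Python scripts to look and compute and a tool call to move; the robot and the scene stay as the last step left them, time stands still between calls to the robot, and variables do not carry over. Pictures are saved under pics/ and viewed, at most 10 in all, crops included, and the job is handed in when it is done.

Besides the shell and the picture viewer there is one more tool, called after ">>>" as name([rows], argument=value, ...), one row to a line, values as JSON. jog_arm: Moves the arm, as the interface text tells. Shifts and turns lie within -1 to 1; 1 stands for 0.075 m of shift or 90 degrees of turn. Its arguments: {"type":"object","properties":{"steps":{"type":"array"},"hand":{"type":"number"},"force":{"type":"number"}},"required":["steps"]}

```bash
mkdir -p pics; cat > h.py <<'E'
import numpy as np, cv2
from workcell import arm, vision
def snap(n):
    s=vision.snapshot(n); cv2.imwrite(f'pics/{n}_{arm.get_state()["clock"]:.2f}.png',s['frame'][:,:,::-1]); return s
def cloud(s):
    z=s['z_map']; v,u=np.mgrid[:400,:640]
    P=np.stack([(u-s['cx'])/s['fx']*z,(v-s['cy'])/s['fy']*z,z],-1)
    W=(P-s['t'])@np.array(s['R']); W[z==0]=np.nan; return W
E
python3 - <<'E'
from h import *
for n in('top','side'):
    s=snap(n); np.savez(f'{n}.npz',W=cloud(s),**s)
    print(n,s['fx'],np.round(s['R'],2).tolist(),np.round(s['t'],3), np.round(-np.array(s['R']).T@s['t'],2))
s=arm.get_state();print(s,arm.finger_overhang)
E
ls pics
```

```text
top 439.8626833683142 [[-0.02, -1.0, 0.03], [-0.99, 0.02, -0.14], [0.14, -0.03, -0.99]] [0.027 0.624 1.112] [0.46 0.05 1.19]
side 383.35059828519445 [[0.83, -0.55, -0.01], [-0.32, -0.47, -0.82], [0.45, 0.69, -0.57]] [-0.475  0.301  0.65 ] [ 0.2  -0.57  0.61]
{'clock': 0.1, 'q': array([ 1.12698603e+00,  1.50917672e-01,  1.43791066e+00, -6.57451507e-06,
        1.55381137e+00, -1.34020780e-01]), 'qvel': array([-5.83370290e-04, -8.66434532e-06, -7.98486498e-04, -1.61865837e-04,
       -1.47902873e-03, -9.27792464e-04]), 'joint_torque': array([ 4.64296143e-03, -7.14374471e+01, -5.71799004e+01, -5.19906746e-05,
        7.10177395e-03,  5.88162743e-05]), 'tool_pos': array([0.17526754, 0.5474971 , 0.30337426]), 'tcp_rot': array([-4.84627434e-01, -3.10369191e+00,  1.57932532e-03]), 'force': array([-0.24917627,  0.48329501, -0.333232  ]), 'ft_torque': array([ 0.05371298,  0.01896528, -0.02318811]), 'grip_force': 0.0, 'width': 0.08532656245545803} 0.0726
side_0.10.png
top_0.05.png
```

View pics/top_0.05.png

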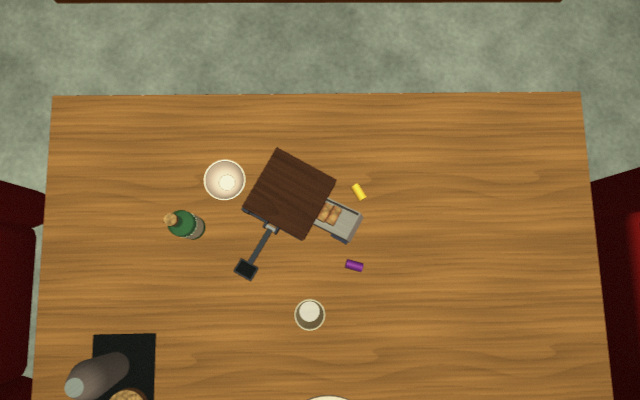

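View pics/side_0.10.png

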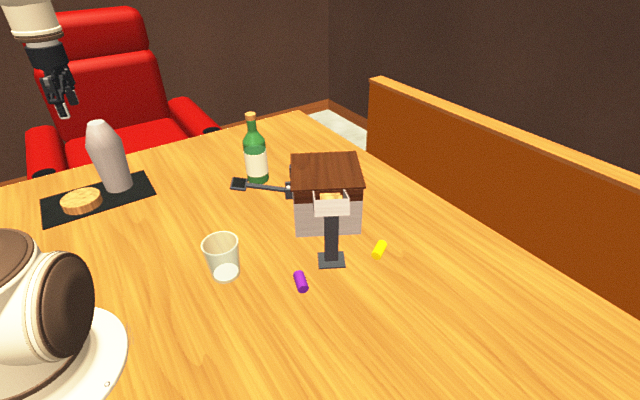

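The top view shows the lever paddle, a dark plate at (246,270), with its bar running to the bin at (272,228) and the lid centred at (290,194). The tan corks are on the ramp at (330,213), the bottle at (185,224), the tumbler at (309,314) and the bowl at (224,180).
The side view shows the paddle at (240,184), just in front of the bottle at (256,160), with the tumbler at (222,257).

Things that could be mistaken for the target, by top-view pixel:
- **Paddle:** the dark plate (246,270) is the one I want. The black board (125,360) and dark lid (290,194) are not.
- **Corks:** the yellow look-alike (359,191) and purple one (354,265) are to be left alone.

```bash
python3 - <<'E'
from h import *
d=np.load('top.npz');W=d['W'];f=d['frame']
hsv=cv2.cvtColor(f,cv2.COLOR_RGB2HSV)
def at(u,v):return np.round(W[v,u],3)
m=np.zeros((400,640),np.uint8);m[255:285,230:262]=1
m=((m>0)&(hsv[...,2]<75)&(W[...,2]>0.085)&(W[...,2]<0.14))
P=W[m];print('paddle n',len(P),np.nanmean(P,0),np.nanmin(P,0),np.nanmax(P,0))
pix=np.argwhere(m)[:,::-1].astype(np.float32);r=cv2.minAreaRect(pix);print(r)
A=np.c_[P[:,:2]-P[:,:2].mean(0),np.ones(len(P))];print('slope',np.linalg.lstsq(A,P[:,2],rcond=None)[0])
# lid
m2=(W[...,2]>0.125)&(W[...,2]<0.16);m2[:140]=0;m2[245:]=0;m2[:,:236]=0;m2[:,345:]=0
m2=cv2.morphologyEx(m2.astype(np.uint8),cv2.MORPH_OPEN,np.ones((9,9)))>0
r=cv2.minAreaRect((W[m2][:,:2]*1000).astype(np.float32));print('lid',r,np.median(W[m2][:,2]))
for n,(u0,u1,v0,v1) in dict(bottle=(160,208,205,245),tumbler=(290,328,295,335),bowl=(200,248,155,203)).items():
    Q=W[v0:v1,u0:u1].reshape(-1,3);Q=Q[Q[:,2]>0.02];print(n,Q.mean(0).round(3),Q.min(0).round(3),Q.max(0).round(3))
s=np.load('side.npz')
for p in [(240,184),(236,181)]:print('side',s['W'][p[1],p[0]])
c1=cv2.resize(f[170:300,160:340][:,:,::-1],None,fx=4,fy=4,interpolation=cv2.INTER_CUBIC)
cv2.imwrite('pics/crop1.png',c1)
E
```

```text
paddle n 337 [0.46294194 0.190469   0.11292948] [0.43591409 0.16528763 0.09726525] [0.49324326 0.2201027  0.12166463]
((248.29409790039062, 264.67645263671875), (19.722335815429688, 25.553287506103516), 30.963756561279297)
slope [-0.20022512  0.11146444  0.11292948]
lid ((619.4732666015625, 51.38897705078125), (246.78546142578125, 168.16531372070312), 60.008811950683594) 0.14490798166055197
bottle [0.568 0.336 0.136] [0.54  0.315 0.021] [0.604 0.378 0.214]
tumbler [0.339 0.041 0.07 ] [0.309 0.005 0.02 ] [0.384 0.078 0.094]
bowl [0.699 0.264 0.037] [0.617 0.185 0.02 ] [0.748 0.315 0.15 ]
side [0.4596284  0.18577666 0.11225368]
side [0.45625847 0.20142996 0.1137727 ]
```

View pics/crop1.png

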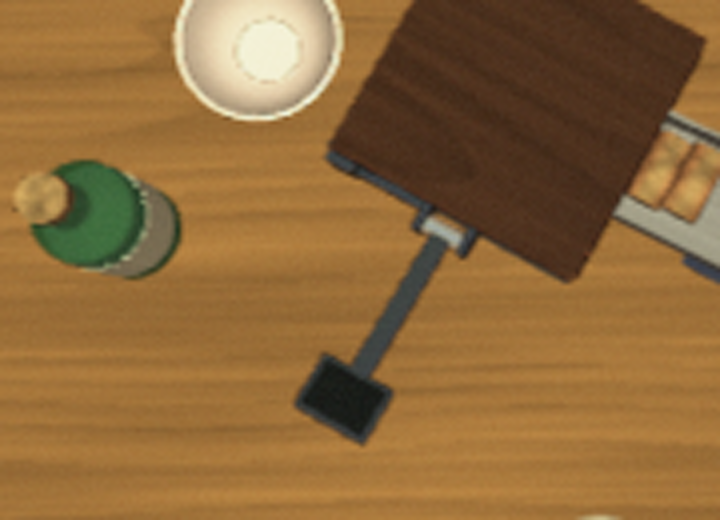

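The crop confirms the dark paddle on its bar, centred at crop (345,398), which is top-view pixel (246.2,269.5). It is well clear of the bottle and tumbler. The two tan corks lie on the ramp at crop (658,170) and (697,183).

```bash
python3 - <<'E'
from h import *
from scipy.spatial.transform import Rotation as Ro
d=np.load('top.npz');W=d['W'];f=d['frame']
p=np.nanmedian(W[267:273,243:250].reshape(-1,3),0);print('paddle',p)
R=np.array(d['R']);C=-R.T@d['t'];r=R.T@np.array([(246.2-d['cx'])/d['fx'],(269.5-d['cy'])/d['fy'],1]);print('ray@.114',C+r*(.114-C[2])/r[2])
s=np.load('side.npz');h=s['W']
hs=cv2.cvtColor(s['frame'],cv2.COLOR_RGB2HSV)
m=np.zeros((400,640),bool);m[176:193,228:250]=1;m&=(hs[...,2]<70)&(h[...,2]>.09);print('side paddle',h[m].mean(0),m.sum())
Q=h[120:190,85:132].reshape(-1,3);print('shaker',np.nanmin(Q,0),np.nanmax(Q,0))
st=arm.get_state();T=Ro.from_rotvec(st['tcp_rot']);print(T.as_matrix().round(3))
ex=np.array([-.866,.5,0]);ey=np.array([.5,.866,0]);D=p-st['tool_pos'];print('dx,dy units',D@ex/.075,D@ey/.075)
E
```

```text
paddle [0.4575451  0.19135825 0.11396108]
ray@.114 [0.45856747 0.19089808 0.114     ]
side paddle [0.45883392 0.1918465  0.11409786] 103
shaker [ 0.12774304  0.49252262 -0.31655148] [0.41610626 1.80863233 0.20694473]
[[-0.952  0.305 -0.   ]
 [ 0.305  0.952 -0.001]
 [ 0.    -0.001 -1.   ]]
dx,dy units -5.6336239266513655 -2.230366210494902
```

>>> jog_arm([
  [0,0,-0.2,0.07],
  [0,0,-0.2,0.07],
  [0,0,0,0],
  [-0.5,-0.2,0,0],
  [-0.5,-0.2,0,0],
  [-0.5,-0.2,0,0],
  [-0.5,-0.2,0,0],
  [-0.5,-0.2,0,0],
  [-0.5,-0.2,0,0],
  [-0.5,-0.2,0,0],
], hand=1, force=20)

```text
clock: 1.35
tool_pos: [0.3493, 0.3232, 0.333]
tcp_rot: [-0.817, -3.033, 0.001]
force: [0.4, -0.5, -0.3]
width: 0.0
grip_force: 0.0
```

>>> jog_arm([
  [-0.5,-0.2,0,0],
  [-0.5,-0.2,0,0],
  [-0.5,-0.2,0,0],
  [-0.4,-0.2,0,0],
  [-0.2,-0.2,0,0],
  [0,0,0,0],
  [0,0,0,0],
])

```text
clock: 2.22
tool_pos: [0.4466, 0.1805, 0.3335]
tcp_rot: [-0.82, -3.032, 0.0]
force: [-0.1, -0.2, -1.6]
width: 0.0002
grip_force: 0.0
```

```bash
cat > d.py <<'E'
from h import *
from scipy.spatial.transform import Rotation as Ro
st=arm.get_state();M=Ro.from_rotvec(st['tcp_rot']).as_matrix()
p=np.array([.4583,.1914,.114]);print(st['clock'],st['tool_pos'],st['width'],st['force'])
print('units',M.T@(p-st['tool_pos']-M[:,2]*arm.finger_overhang)/.075);print(M.round(3))
E
python3 d.py
```

```text
2.225 [0.44657551 0.18047993 0.3334841 ] 0.00022708016403531536 [-0.11222163 -0.23653115 -1.57448702]
units [-0.06302493  0.20523731  1.95837656]
[[-0.864  0.504 -0.001]
 [ 0.504  0.864  0.   ]
 [ 0.    -0.    -1.   ]]
```

>>> jog_arm([
  [-0.06,0.2,0.2,0],
  [0,0,0.4,0],
  [0,0,0.4,0],
  [0,0,0.3,0],
  [0,0,0.2,0],
  [0,0,0.1,0],
  [0,0,0.1,0],
  [0,0,0,0],
])

```text
clock: 3.22
tool_pos: [0.4583, 0.1908, 0.2063]
tcp_rot: [-0.822, -3.032, 0.0]
force: [0.3, -0.7, 0.7]
width: 0.0001
grip_force: 0.0
```

```bash
python3 d.py; python3 -c "
from h import *
s=snap('side');cv2.imwrite('pics/c2.png',cv2.resize(s['frame'][60:260,180:400][:,:,::-1],None,fx=3,fy=3))"
```

```text
3.225 [0.45828068 0.19076574 0.20627153] 0.0001391652383728789 [ 0.25964705 -0.66578603  0.70785075]
units [0.00397327 0.00761792 0.2622861 ]
[[-0.863  0.505 -0.   ]
 [ 0.505  0.863 -0.   ]
 [ 0.    -0.    -1.   ]]
```

View pics/c2.png

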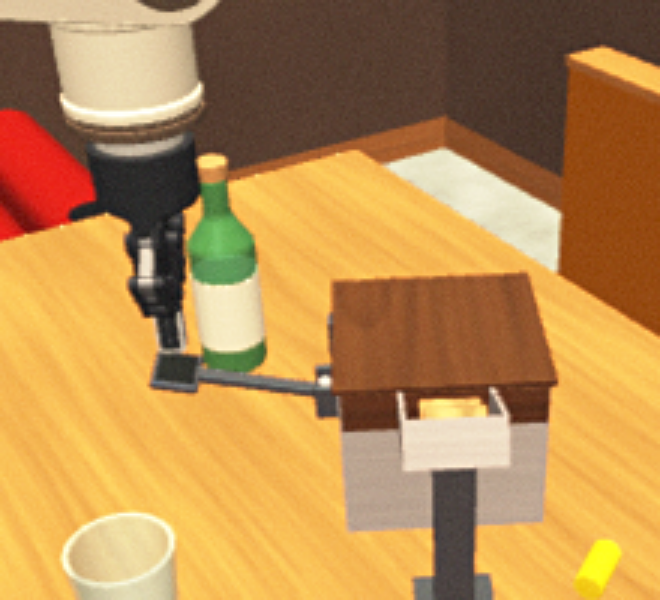

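The fingertips at (172,350) hover just above the paddle at (176,370). The bottle behind and the lid are clear, so I'll press now.

>>> jog_arm([
  [0,0,0.1,0],
  [0,0,0.1,0],
  [0,0,0.05,0],
  [0,0,0.05,0],
  [0,0,0.1,0],
  [0,0,0.1,0],
  [0,0,0.1,0],
  [0,0,0.1,0],
  [0,0,0.05,0],
  [0,0,0,0],
])

```text
clock: 4.53
tool_pos: [0.4582, 0.1907, 0.15]
tcp_rot: [-0.822, -3.032, 0.0]
force: [-3.3, 0.6, 10.7]
width: -0.0002
grip_force: 5.3
```

>>> jog_arm([
  [0,0,0.05,0],
  [0,0,0.05,0],
  [0,0,0.04,0],
  [0,0,0.02,0],
  [0,0,0,0],
])

```text
clock: 5.15
tool_pos: [0.4583, 0.1908, 0.1381]
tcp_rot: [-0.822, -3.032, 0.0]
force: [0.9, -0.4, 2.4]
width: 0.0
grip_force: 1.6
```

```bash
python3 d.py; python3 -c "
from h import *
s=snap('side');cv2.imwrite('pics/c3.png',cv2.resize(s['frame'][60:260,180:400][:,:,::-1],None,fx=3,fy=3))"
```

```text
5.15 [0.4582584  0.19076261 0.1380576 ] 1.0353527435976386e-05 [ 0.92770039 -0.38121257  2.39514828]
units [ 0.00377091  0.00763212 -0.64723189]
[[-0.863  0.505 -0.   ]
 [ 0.505  0.863  0.   ]
 [ 0.    -0.    -1.   ]]
```

View pics/c3.png

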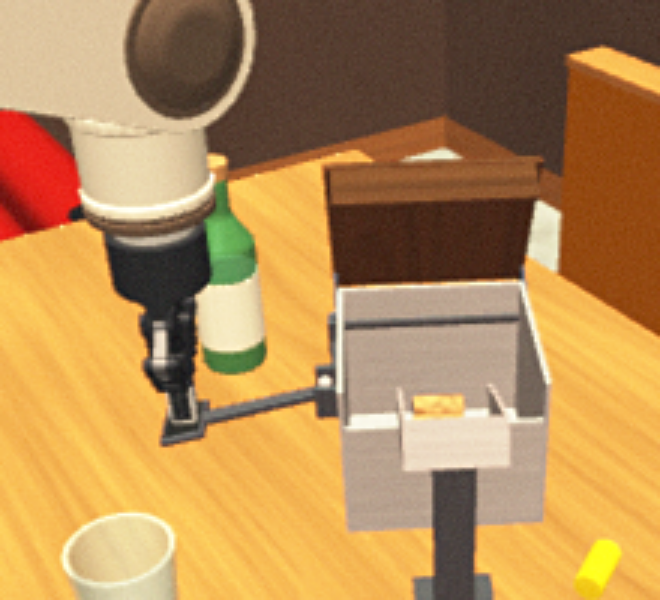

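The lid is up. One cork is still on the ramp at crop (438,404), so I'll press slightly further and hold.

>>> jog_arm([
  [0,0,0.03,0],
  [0,0,0.01,0],
  [0,0,0,0],
  [0,0,0,0],
  [0,0,0,0],
  [0,0,0,0],
  [0,0,0,0],
  [0,0,0,0],
])

```text
clock: 6.2
tool_pos: [0.4585, 0.1908, 0.1358]
tcp_rot: [0.822, 3.031, 0.001]
force: [-0.9, -1.9, 13.2]
width: 0.0003
grip_force: 6.4
```

```bash
python3 d.py; python3 -c "
from h import *
s=snap('side');t=snap('top');z=lambda a:cv2.resize(a[:,:,::-1],None,fx=3,fy=3)
cv2.imwrite('pics/c4.png',np.hstack([z(s['frame'][130:260,270:390]),z(t['frame'][130:260,230:370])]))
W=cloud(t);ce=np.array([.6195,.0514]);o=W-[*[.4583+.21*.866,.1914-.21*.5],0]
X=o[...,0]*.866-o[...,1]*.5;Y=o[...,0]*.5+o[...,1]*.866;m=(abs(X)<.07)&(abs(Y)<.07);print('binorg',W[0,0]-o[0,0],'inside max z',np.nanmax(W[m][:,2]))
Lm=(W[...,2]>.2)&(abs(X)<.09)&(abs(Y)<.12);print('lid high',np.nanmax(W[Lm][:,2]))"
```

```text
6.2 [0.45850631 0.19076257 0.13583793] 0.0003000943948727197 [-0.93778028 -1.91855617 13.18279211]
units [ 0.0068969   0.00577951 -0.67682961]
[[-0.863  0.505  0.001]
 [ 0.505  0.863  0.   ]
 [-0.001  0.001 -1.   ]]
binorg [0.64016 0.0864  0.     ] inside max z 0.2745251193800184
lid high 0.2745251193800184
```

View pics/c4.png

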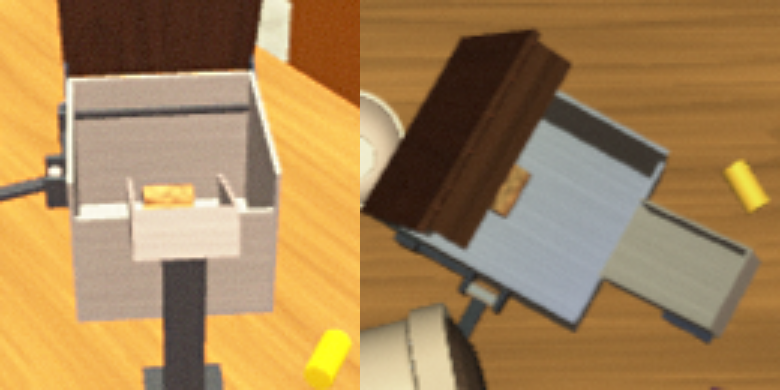

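The top view shows the ramp empty, with one cork in the bin at (510,190). The side view shows a cork at (168,196) over the ramp's rim. I'll locate both by depth.

```bash
python3 - <<'E'
from h import *
for n in('side','top'):
    s=snap(n);W=cloud(s);h=cv2.cvtColor(s['frame'],cv2.COLOR_RGB2HSV)
    ex=np.array([.866,-.5,0]);ey=np.array([.5,.866,0]);b=np.array([.6402,.0864,0])
    B=np.stack([(W-b)@ex,(W-b)@ey,W[...,2]],-1)
    m=(h[...,1]>90)&(h[...,2]>110)&(h[...,0]>8)&(h[...,0]<25)&(abs(B[...,0])<.078)&(B[...,1]>-.2)&(B[...,1]<.078)&(B[...,2]>.003)&(B[...,2]<.2)
    k,l,st,c=cv2.connectedComponentsWithStats(m.astype(np.uint8))
    for i in range(1,k):
        if st[i,4]>8:
            Q=B[l==i];print(n,st[i],Q.mean(0).round(3),Q.min(0).round(3),Q.max(0).round(3))
E
```

```text
side [317 191  18   9 112] [0.004 0.052 0.029] [-0.019 -0.17   0.013] [0.026 0.078 0.174]
side [324 236   1  16  16] [-0.016 -0.167  0.055] [-0.016 -0.17   0.03 ] [-0.015 -0.164  0.077]
top [274 185  13  17 106] [0.002 0.033 0.028] [-0.02   0.026  0.013] [0.024 0.042 0.035]
```

```bash
python3 - <<'E'
from h import *
s=snap('side');W=cloud(s);b=np.array([.6402,.0864,0])
Y=(W-b)@np.array([.5,.866,0])
for v in range(188,203):print(v,s['frame'][v,326],Y[v,322:331:4].round(3),W[v,322:331:4,2].round(3))
E
```

```text
188 [187 167 149] [0.078 0.078 0.076] [0.035 0.035 0.035]
189 [184 164 142] [0.079 0.081 0.079] [0.031 0.029 0.03 ]
190 [181 160 142] [0.08  0.077 0.08 ] [0.028 0.028 0.026]
191 [218 163 122] [0.08 0.08 0.07] [0.024 0.024 0.029]
192 [255 224 125] [0.069 0.066 0.066] [0.028 0.029 0.029]
193 [249 216 116] [0.066 0.061 0.06 ] [0.027 0.03  0.03 ]
194 [242 194 104] [0.063 0.061 0.06 ] [0.026 0.026 0.027]
195 [244 191 102] [0.057 0.06  0.055] [0.027 0.024 0.027]
196 [255 219 119] [0.057 0.056 0.056] [0.024 0.024 0.023]
197 [249 189 101] [0.054 0.055 0.056] [0.022 0.021 0.02 ]
198 [249 204 105] [0.04  0.037 0.038] [0.029 0.03  0.029]
199 [244 217 158] [ 0.033 -0.17  -0.17 ] [0.031 0.174 0.174]
200 [239 222 199] [-0.173 -0.173 -0.174] [0.174 0.174 0.174]
201 [237 218 199] [-0.174 -0.173 -0.172] [0.173 0.172 0.17 ]
202 [239 222 199] [-0.176 -0.174 -0.174] [0.172 0.17  0.17 ]
```

Both corks lie in the bin, at bin y of about 0.064 and 0.033. Now I'll let the lever rise slowly.

>>> jog_arm([
  [0,0,-0.03,0],
  [0,0,-0.03,0],
  [0,0,-0.03,0],
  [0,0,-0.03,0],
  [0,0,-0.03,0],
  [0,0,-0.03,0],
  [0,0,-0.03,0],
  [0,0,-0.03,0],
  [0,0,-0.03,0],
  [0,0,-0.03,0],
])

```text
clock: 7.7
tool_pos: [0.4583, 0.1907, 0.1578]
tcp_rot: [0.822, 3.032, -0.0]
force: [-2.9, 1.6, 3.8]
width: -0.0002
grip_force: 2.1
```

>>> jog_arm([
  [0,0,-0.02,0],
  [0,0,-0.02,0],
  [0,0,-0.02,0],
  [0,0,-0.02,0],
  [0,0,-0.02,0],
  [0,0,-0.02,0],
  [0,0,-0.02,0],
  [0,0,-0.02,0],
  [0,0,-0.02,0],
  [0,0,-0.02,0],
])

```text
clock: 8.95
tool_pos: [0.4584, 0.1907, 0.1728]
tcp_rot: [0.822, 3.032, 0.0]
force: [3.1, -2.9, 4.3]
width: -0.0003
grip_force: 2.1
```

>>> jog_arm([
  [0,0,-0.02,0],
  [0,0,-0.02,0],
  [0,0,-0.02,0],
  [0,0,-0.02,0],
  [0,0,-0.02,0],
  [0,0,-0.02,0],
  [0,0,-0.02,0],
  [0,0,-0.02,0],
  [0,0,-0.02,0],
  [0,0,-0.02,0],
])

```text
clock: 10.2
tool_pos: [0.4582, 0.1907, 0.1877]
tcp_rot: [-0.822, -3.032, 0.0]
force: [4.1, -2.9, 3.8]
width: -0.0004
grip_force: 2.2
```

>>> jog_arm([
  [0,0,-0.02,0],
  [0,0,-0.02,0],
  [0,0,-0.02,0],
  [0,0,-0.02,0],
  [0,0,-0.02,0],
  [0,0,-0.02,0],
  [0,0,-0.02,0],
  [0,0,-0.02,0],
  [0,0,-0.02,0],
  [0,0,-0.02,0],
])

```text
clock: 11.45
tool_pos: [0.4582, 0.1907, 0.2027]
tcp_rot: [0.822, 3.032, -0.0]
force: [-0.4, 0.4, 0.0]
width: 0.0001
grip_force: 0.0
```

Contact has ended with the lid shut. I'll raise the hand and check.

>>> jog_arm([
  [0,0,-0.1,0],
  [0,0,-0.4,0],
  [0,0,-0.5,0],
  [0,0,-0.5,0],
  [0,0,-0.3,0],
  [0,0,0,0],
  [0,0,0,0],
  [0,0,0,0],
])

```text
clock: 12.45
tool_pos: [0.4581, 0.1907, 0.3368]
tcp_rot: [-0.822, -3.031, 0.001]
force: [0.3, 0.4, 0.4]
width: 0.0
grip_force: 0.0
```

```bash
python3 -c "
from h import *
s=snap('side');cv2.imwrite('pics/c5.png',cv2.resize(s['frame'][60:290,180:400][:,:,::-1],None,fx=2.5,fy=2.5))
print(arm.get_state()['tool_pos'])"
```

```text
[0.45810555 0.19068763 0.33685529]
```

View pics/c5.png

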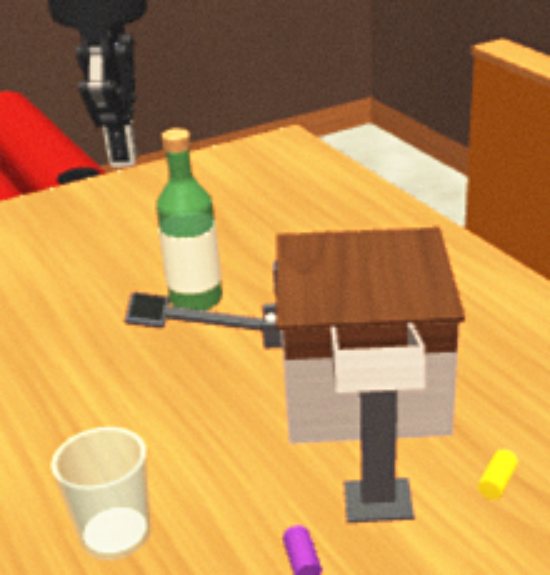

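The lid is shut at (368,275), the lever is back up at (147,309), the ramp is empty and the hand is clear at (120,150).

```bash
python3 -c "
from workcell import arm
print(arm.job_done())"
```

```text
the job is handed in; nothing more can be done
None
```

I handed the job in at about 12.5 s; the hand-in returned no verdict, but the camera showed both corks in the bin before I closed it, then the lid eased shut, the lever back up and the hand clear.

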